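# Load the boot-room dryer tier and set its timer sleeve

## Robot

A 6-joint arm with a two-finger parallel gripper is mounted at the origin on the work surface. World frame = base frame: x ahead of the robot, y to its left, z up, the work surface at z = 0. Lengths are in m, angles in rad, forces in N, time in s.
With the tool pointing down it reaches from about 0.375 to 0.9 m from the base axis. Payload 3.1 kg.
Tool frame: the origin (TCP) lies between the finger pads; the fingertips stand 8 mm ahead of it and the grasp point (between the pads) lies 11 mm behind it; z points along the fingers, y is the line along which they close (so a half turn about z gives the same grasp; the last joint's range is limited). The gripper opens to 87 mm and grips with 3 to 60 N. Pads are 19 mm wide; open, the fingers measure 117 mm over their backs; the gripper's body (75 mm by 190 mm) begins 51 mm behind the grasp point.
Start: joints at [1.05, 0.527, 1.433, -0, 1.181, -0.178], TCP at [0.21, 0.589, 0.231] pointing down, gripper open.
Joint ranges: [-3.08, 3.08], [-0.75, 2.2], [0.22, 2.44], [-1.43, 4.57], [0, 2.65], [-2.85, 2.85]. Speed limits (rad/s): [2.79, 2.79, 3.14, 3.14, 3.14, 3.14].

## Interface

Orientations are given as a unit quaternion [x, y, z, w].
In Python, from rig import robot gives the robot as it stands.
- The arm moves only by the tool move_arm, never from a script. Its argument "motion" is text: rows parted by semicolons, each of 5 numbers parted by spaces: the opening, from -1 (shut) to 1 (fully open), then the shift along the tool's x, y, z normalised to -1 to 1, where 1 is 0.2 m, then the turn about the tool's z normalised to -1 to 1, where 1 is pi rad. A call has 1 to 12 rows; each row is the pose to reach, as a shift and turn from the pose commanded when the call began, along the tool's axes at that moment, turning the shorter way round; what a row does not reach only later rows make up. A row lasts 1/12 s, in which the tool goes at most 41.7 mm and 7.16 degrees, less where a joint would pass 70% of its speed; a pose out of reach is approached as far as the arm can. A call with a number of a shift or a turn outside -1 to 1 is refused whole. A call with a gripper value outside its range is refused whole. The fingers move at their own pace and stop on an object; "newtons" is the grip in N (left out, the last holds). Time passes only in rows, so rows that repeat a pose let the fingers close. It gives the time, the measured TCP pose, the force, the opening and the grip force at its end, in the units of the state.
- robot.get_obs(): the state, without advancing time (a new reading comes with each control period).
- robot.camera(name): name is "side" or "top"; returns (picture, depth): 420x560x3 uint8, red, green, blue; 420x560 float32, m along the optical axis (not along the pixel's ray), 0 where there is no reading.
- robot.camera_model(name): a dict with "mtx" (3x3 intrinsics, pixels), "position" and "attitude" of the camera in the world. Camera axes: x right, y down, z forward; pixel columns grow to the right and rows downward; lengths in m; the calibration is good to about 2 mm. A picture is of the moment at which its call begins. camera_model takes no time and is no camera call.
- robot.hand_in(): hands the job in; it is judged then, once.
The state is a dict: "time": time; "q": joint angles; "joint_velocities": joint speeds; "joint_torque": joint torques, N m; "position": TCP position; "tool_rot": TCP orientation; "ft_force": force on the tool from outside, world axes, zero at the start; "moment": the same for the moment, N m; "grip_width": finger opening in m; "grip_force": force on a finger pad.
Only numpy, scipy, OpenCV 4.12 (cv2) and the standard library are available. Lean on these libraries where they do the work, as an engineer would, in place of code of your own. Each camera call takes 0.05 s, during which the arm holds its last target. There are 200 camera calls.

## Task

Get the boot-room dryer ready: lift the slatted wooden box off the grey boot tray and set it down gently, squarely and edges flush, on top of the matching box on the dryer's deck, leaving that lower box where it stands. Then turn the black timer sleeve on top of the glass-fronted cupboard until its orange pointer clicks in at 6, and let go. Leave the carabiner and the bottle opener lying where they are.

Things in the scene. Friction and masses are not known exactly. Their poses are not given: they have to be found in the camera images.
- dryer: Drying unit fixed to the shelf, 200 (x) x 370 (y) x 160 mm; origin at the centre of its underside, glass front towards its +x (away from the robot). Its y -185 to +15 mm is a wooden glass-fronted cupboard 160 mm high with the timer scale and sleeve on top; its y +15 to +185 mm is a deck 50 mm high on which the lower box stands.
- sleeve (a joint): Angle of the timer sleeve in rad, growing clockwise seen from above, 0 to 3.14. Clicks (detents) every 20 degrees (0.349 rad), numbered 0 to 9: number n is at n x 0.349 rad. Let go between clicks, it springs to the nearest. The pointer points along the dryer's +y at 0, its +x at 4.5, its -y at 9.
- sleeve_grip (a point): Point on the sleeve's vertical axis at the height to grip, 42 mm above the cupboard top; turns with the sleeve, its +y along the orange pointer. The sleeve is an upright black ribbed cylinder 44 mm in diameter, its top 16 mm above this point; a flange 60 mm in diameter ends 30 mm below it. The pointer is an orange line across the top, down the side and over the flange.
- scale_mid (a point): Centre of the fixed round white scale plate (120 mm in diameter) under the sleeve, on its top, 166 mm above the shelf. Ten black marks 20 degrees apart: 0 (long, a red dot beside it, at the anticlockwise end), then 1 to 4 short, 5 long, 6 to 9 short, counted clockwise from above. No digits are printed.
- lower_box: Slatted wooden box that stands loose on the dryer's deck, 150 (x) x 110 (y) x 45 mm, 0.5 kg, open on top, walls 9 mm; origin at the centre of its underside. Same make as the drying box.
- drying_box: Slatted wooden box to be stacked, loose on the boot tray, 150 (x) x 110 (y) x 45 mm, about 0.3 kg, walls 9 mm, floor 6 mm; origin at the centre of its underside, z up. A darker grip bar runs along its y across the middle (x = 0): 14 mm thick in x, from 21 to 43 mm above the underside, free on both sides (59 mm to the end walls).
- boot_tray: Grey silicone boot tray fixed on the shelf, 240 (x) x 240 (y) mm, rim 18 mm high, floor 5 mm thick; origin at the centre of its underside.
- carabiner: Red plastic carabiner lying loose, 100 x 51 x 9 mm, origin under its middle.
- opener: Chrome bottle opener lying loose, 122 x 41 x 7 mm, origin under its middle.
Not all that is in view belongs to the job. Leave any pink look-alike of the drying_box alone. Leave any blue look-alike of the lower_box alone.

How it is judged:
On the way, in this order (a step that is already met when the one before it is completed fails the run):
1. the box stands squarely on the lower box, let go (horizontal distance between drying_box and lower_box below 0.01 m and z of drying_box in the frame of lower_box between 0.041 and 0.049 m and angle between the x axis of drying_box and the x axis of lower_box, either way round below 0.12 rad and contact force between the fingers and drying_box below 0.1 N), for 0.2 s.
2. the sleeve points at 6 (value of joint sleeve between 1.994 and 2.194 rad), for 0.2 s.
At the end, for the whole second after the job is handed in: The timer sleeve rests at 6 (2.094 rad within 0.1 rad); the drying box lies at rest on the lower box, centres within 10 mm, sides parallel within 0.12 rad, its underside on the lower box's rim (45 mm higher within 4 mm); the lower box is within 20 mm of where it stood (all of step 2 and horizontal distance between drying_box and lower_box below 0.01 m and z of drying_box in the frame of lower_box between 0.041 and 0.049 m and angle between the x axis of drying_box and the x axis of lower_box, either way round below 0.12 rad and linear speed of drying_box below 0.02 m/s and distance of lower_box from where it was at the start of the episode below 0.02 m); the robot touches nothing.
It fails at once if the box is rammed onto the lower box (over 45 N) (contact force between drying_box and lower_box above 45 N).
It fails at once if the box is dropped: out of the fingers it falls faster than 0.5 m/s (a fall of about 13 mm) (linear speed of drying_box above 0.5 m/s and contact force between the fingers and drying_box below 0.1 N).
It fails at once if the carabiner or the bottle opener is moved by more than 40 mm (distance of any of carabiner, opener from where it was at the start of the episode above 0.04 m).
It also fails if it takes over 61 s, if anything falls off the work surface, if the arm or the gripper's body presses on something with over 40 N, if the wrist force passes 120 N, or if a joint passes its speed limit or range.

## Working session

There is one attempt and no reset: what is moved stays moved. The work goes in short steps, Python scripts to look and compute and a tool call to move; the robot and the scene stay as the last step left them, time stands still between calls to the robot, and variables do not carry over. Pictures are saved under pics/ and viewed, at most 10 in all, crops included, and the job is handed in when it is done.

Besides the shell and the picture viewer there is one more tool, called after ">>>" as name(argument=value, ...) on one line, values as JSON. move_arm: Moves the arm, as the interface text tells. Its arguments: {"type":"object","properties":{"motion":{"type":"string"},"newtons":{"type":"number"}},"required":["motion"]}

```bash
mkdir -p pics; python3 - <<'E'
from rig import robot
import cv2,numpy as np
for n in("top","side"):
    p,d=robot.camera(n); cv2.imwrite(f"pics/{n}0.png",p[:,:,::-1]); np.save(f"pics/{n}0.npy",d)
    m=robot.camera_model(n); print(n,m)
print(robot.get_obs())
E
```

```text
top {'mtx': array([[461.2450666 ,   0.        , 274.90652565],
       [  0.        , 461.2450666 , 210.76256599],
       [  0.        ,   0.        ,   1.        ]]), 'position': array([ 0.22600577, -0.02121405,  1.16635367]), 'attitude': array([-0.70325727,  0.70487292, -0.07278595,  0.05732   ])}
side {'mtx': array([[448.1339808 ,   0.        , 281.88247613],
       [  0.        , 448.1339808 , 212.91147219],
       [  0.        ,   0.        ,   1.        ]]), 'position': array([-0.15404965, -0.56567619,  0.63967542]), 'attitude': array([ 0.80093001, -0.34676732,  0.19702979, -0.44659019])}
{'time': 0.1, 'q': array([ 1.04947153e+00,  5.28363533e-01,  1.43375307e+00,  1.68103970e-05,
        1.18141171e+00, -1.78502371e-01]), 'joint_velocities': array([ 0.00114744, -0.003421  , -0.00179004,  0.00025652,  0.00112067,
       -0.00056172]), 'joint_torque': array([-6.36404238e-04, -4.40985131e+01, -1.77150267e+01,  6.34556869e-02,
        5.33849804e-02, -4.31510171e-05]), 'position': array([0.2097396 , 0.58808268, 0.22968213]), 'tool_rot': array([ 1.70576121e-01,  9.85344026e-01, -9.06514164e-04, -3.39089049e-04]), 'ft_force': array([-0.21877449, -0.41288965,  0.02230925]), 'moment': array([-0.04157521, -0.00192386,  0.01402967]), 'grip_force': 0.0, 'grip_width': 0.08664974234564563}
```

View pics/top0.png

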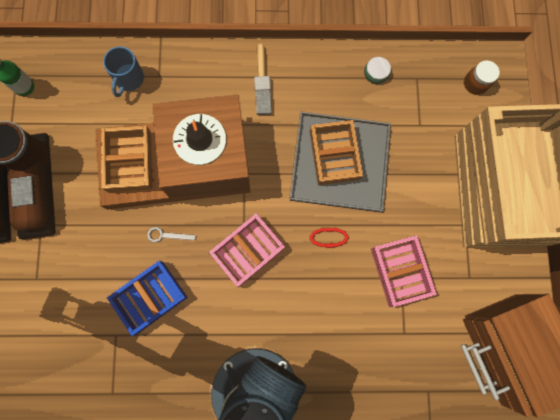

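View pics/side0.png

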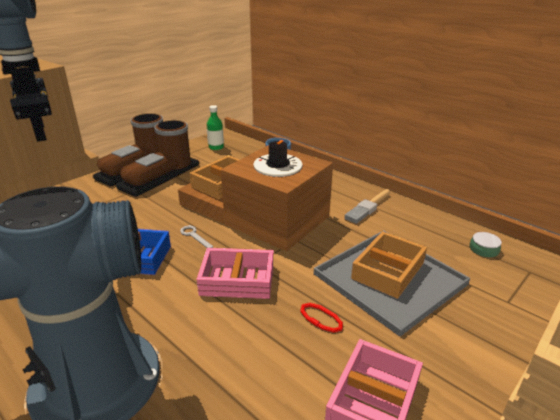

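The top view shows the wooden box on the grey tray at (337,152). The dryer is at (173,152), with the wooden lower box on its deck at (125,157) and the sleeve at (200,137). The pink look-alikes at (248,250) and (405,271) and the blue one at (147,298) are not meant. The drying box is the wood-coloured one on the grey tray, and the lower box is the wood-coloured one on the deck. I'll confirm both in one enlarged crop.

```bash
python3 - <<'E'
import cv2,numpy as np
p=cv2.imread("pics/top0.png")
a=cv2.resize(p[88:213,90:255],None,fx=4.8,fy=4.8,interpolation=cv2.INTER_CUBIC); cv2.imwrite("pics/cropA.png",a)
b=cv2.resize(p[105:220,285:395],None,fx=5,fy=5,interpolation=cv2.INTER_CUBIC); cv2.imwrite("pics/cropB.png",b)
print(a.shape,b.shape)
E
```

```text
(600, 792, 3) (575, 550, 3)
```

View pics/cropA.png

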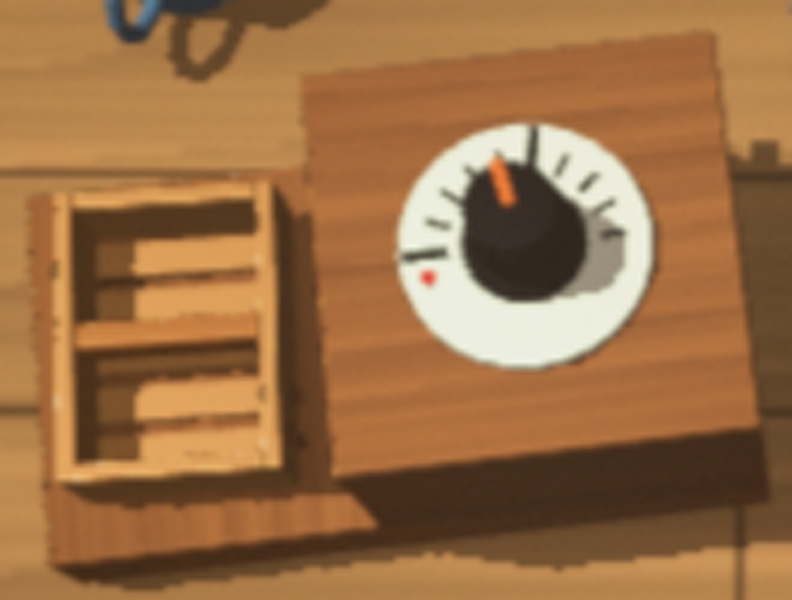

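View pics/cropB.png

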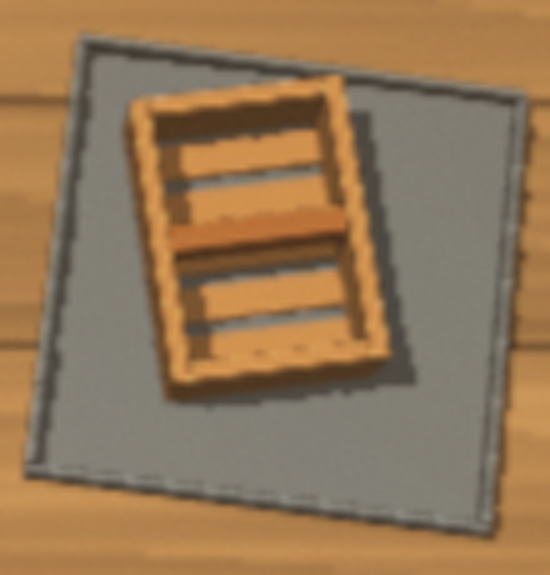

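Crop A confirms the lower box on the deck, with rim corners near (101,129), (147,126), (149,185) and (103,188) in full pixels. It also shows the scale's 0 mark on the left by the red dot, the long 5 mark at the top, and the orange pointer near 3–4. Crop B confirms the drying box with its darker bar, rim corners near (311,125), (354,121), (362,175) and (319,181). Next I'll measure poses from the depth of both views.

```bash
cat >h.py <<'E'
import cv2,numpy as np
from rig import robot
from scipy.spatial.transform import Rotation as R
def cloud(n,d):
    m=robot.camera_model(n);K=m["mtx"];v,u=np.indices(d.shape)
    c=np.stack([(u-K[0,2])/K[0,0]*d,(v-K[1,2])/K[1,1]*d,d],-1)
    P=c@R.from_quat(m["attitude"]).as_matrix().T+m["position"]
    P[d<=0]=np.nan
    return P
def proj(n,X):
    m=robot.camera_model(n);c=(np.atleast_2d(X)-m["position"])@R.from_quat(m["attitude"]).as_matrix()
    c=c@m["mtx"].T; return c[:,:2]/c[:,2:]
def onplane(n,uv,z):
    m=robot.camera_model(n);r=np.c_[np.atleast_2d(uv),np.ones(len(np.atleast_2d(uv)))]@np.linalg.inv(m["mtx"]).T@R.from_quat(m["attitude"]).as_matrix().T
    o=m["position"];return o+r*((z-o[2])/r[:,2])[:,None]
def rect(P):
    (c,s,a)=cv2.minAreaRect((P[:,:2]*1000).astype(np.float32)); return np.round(c,1),np.round(s,1),round(a,2)
E
python3 - <<'E'
from h import *
T=cloud("top",np.load("pics/top0.npy"));S=cloud("side",np.load("pics/side0.npy"))
L=[(101.5,129),(146.7,125.9),(149.2,184.9),(102.9,188)];D=[(311,125.4),(353.6,120.6),(362.4,175),(319.4,181)]
for nm,c,zz in(("low",L,.095),("dry",D,.05)):
    W=onplane("top",c,zz); print(nm,W[:,:2].round(4).tolist(),W.mean(0).round(4))
    print(' yaw edges',[round(float(np.degrees(np.arctan2(*(W[j]-W[i])[[1,0]]))),2) for i,j in((3,0),(2,1))])
    lo,hi=W[:,:2].min(0)-.012,W[:,:2].max(0)+.012
    for k,C in(("top",T),("side",S)):
        P=C.reshape(-1,3);P=P[((P[:,:2]>lo)&(P[:,:2]<hi)).all(1)]
        if nm=="low":P=P[P[:,2]<.125]
        h,e=np.histogram(P[:,2],bins=np.arange(0,.13,.004));print(k,dict(zip((e[:-1]*1000).astype(int).tolist(),h.tolist())))
        z=np.percentile(P[:,2],97);Q=P[abs(P[:,2]-zz)<.006];print(' p97',z,len(Q),Q[:,2].mean(),rect(Q) if len(Q)>5 else '')
for k,C in(("top",T),("side",S)):
    P=C.reshape(-1,3)
    Q=P[(P[:,2]>.205)&(P[:,2]<.235)&(P[:,0]>.3)&(P[:,0]<.5)&(P[:,1]>0)&(P[:,1]<.3)]
    print(k,'sleeve top',len(Q),np.nanmax(Q[:,2]),cv2.minEnclosingCircle((Q[:,:2]*1000).astype(np.float32)))
    Q=P[(P[:,2]>.15)&(P[:,2]<.175)&(P[:,0]>.25)&(P[:,0]<.6)&(P[:,1]>-.05)&(P[:,1]<.35)]
    print(' cupboard',len(Q),rect(Q),np.median(Q[:,2]))
E
```

```text
low [[0.6274, 0.3743], [0.6357, 0.2658], [0.4882, 0.253], [0.4806, 0.3616]] [0.558  0.3137 0.095 ]
 yaw edges [4.94, 4.94]
top {0: 0, 4: 0, 8: 0, 12: 0, 16: 0, 20: 0, 24: 0, 28: 0, 32: 0, 36: 0, 40: 0, 44: 132, 48: 658, 52: 685, 56: 637, 60: 127, 64: 90, 68: 90, 72: 80, 76: 117, 80: 105, 84: 101, 88: 187, 92: 621, 96: 308, 100: 9, 104: 0, 108: 0, 112: 0, 116: 0, 120: 0, 124: 0}
 p97 0.09756963059271694 1090 0.09467587750190205 (array([559.3, 316.5]), array([151.4, 112.1]), 3.75)
side {0: 0, 4: 0, 8: 0, 12: 0, 16: 0, 20: 0, 24: 0, 28: 0, 32: 0, 36: 0, 40: 0, 44: 4, 48: 165, 52: 76, 56: 70, 60: 52, 64: 49, 68: 68, 72: 73, 76: 85, 80: 88, 84: 92, 88: 111, 92: 206, 96: 31, 100: 0, 104: 0, 108: 0, 112: 0, 116: 0, 120: 0, 124: 0}
 p97 0.09587488773000415 314 0.09350981542799859 (array([555. , 316.4]), array([150.5, 112.5]), 4.16)
dry [[0.6559, -0.1394], [0.6693, -0.2491], [0.5253, -0.2662], [0.5097, -0.1577]] [ 0.5901 -0.2031  0.05  ]
 yaw edges [7.13, 6.74]
top {0: 482, 4: 889, 8: 719, 12: 340, 16: 69, 20: 71, 24: 65, 28: 64, 32: 80, 36: 84, 40: 88, 44: 275, 48: 515, 52: 120, 56: 3, 60: 0, 64: 0, 68: 0, 72: 0, 76: 0, 80: 0, 84: 0, 88: 0, 92: 0, 96: 0, 100: 0, 104: 0, 108: 0, 112: 0, 116: 0, 120: 0, 124: 0}
 p97 0.052057133970022026 910 0.049285939220148386 (array([ 591.8, -201.1]), array([151.7, 111.4]), 7.26)
side {0: 359, 4: 769, 8: 411, 12: 175, 16: 169, 20: 173, 24: 178, 28: 220, 32: 230, 36: 238, 40: 243, 44: 385, 48: 575, 52: 6, 56: 0, 60: 0, 64: 0, 68: 0, 72: 0, 76: 0, 80: 0, 84: 0, 88: 0, 92: 0, 96: 0, 100: 0, 104: 0, 108: 0, 112: 0, 116: 0, 120: 0, 124: 0}
 p97 0.05030272017611718 966 0.0482428516605372 (array([ 589.3, -202.7]), array([156.8, 110.8]), 7.66)Traceback (most recent call last):
  File "<stdin>", line 16, in <module>
    res = np.fmax.reduce(a, axis=axis, out=out, **kwargs)
ValueError: zero-size array to reduction operation fmax which has no identity
```

```bash
python3 - <<'E'
from h import *
p=cv2.cvtColor(cv2.imread("pics/top0.png"),cv2.COLOR_BGR2HSV);ps=cv2.cvtColor(cv2.imread("pics/side0.png"),cv2.COLOR_BGR2HSV)
for k,hs in(("top",p),("side",ps)):
    C=cloud(k,np.load(f"pics/{k}0.npy"))
    P=C.reshape(-1,3); near=(P[:,0]>.45)&(P[:,0]<.75)&(P[:,1]>0)&(P[:,1]<.28)
    H=hs.reshape(-1,3)
    Q=P[near&(P[:,2]>.212)&(P[:,2]<.24)]; print(k,'sleeve',len(Q),np.percentile(Q[:,2],[50,95]),cv2.minEnclosingCircle((Q[:,:2]*1000).astype(np.float32)), rect(Q))
    w=near&(H[:,1]<60)&(H[:,2]>170)&(P[:,2]>.155)&(P[:,2]<.18); Q=P[w]
    e=cv2.fitEllipse(cv2.convexHull((Q[:,:2]*1000).astype(np.float32)));print(' plate',len(Q),e,np.median(Q[:,2]))
    Q=P[near&(P[:,2]>.145)&(P[:,2]<.175)];print(' cup',rect(Q),np.median(Q[:,2]))
    o=near&(H[:,0]>5)&(H[:,0]<14)&(H[:,1]>200)&(H[:,2]>200)&(P[:,2]>.165); print(' orange',P[o].round(4).tolist(), [divmod(int(i),560)[::-1] for i in np.flatnonzero(o)])
    r=near&((H[:,0]<4)|(H[:,0]>175))&(H[:,1]>140)&(P[:,2]>.155); print(' red',P[r].mean(0).round(4),r.sum())
E
```

```text
top sleeve 325 [0.21836084 0.22132855] ((579.4231567382812, 127.95562744140625), 23.166763305664062) (array([579.1, 128.7]), array([43.4, 43.1]), 69.63)
 plate 1258 ((579.3465576171875, 127.671875), (118.54743957519531, 118.97179412841797), 72.23226928710938) 0.16641516710150955
 cup (array([579.2, 128.7]), array([202.3, 200.1]), 7.09) 0.16106882816625268
 orange [] []
 red [0.5622 0.1727 0.1673] 3
side sleeve 138 [0.21742158 0.21894972] ((575.43017578125, 125.84765625), 22.416139602661133) (array([575.9, 126. ]), array([43.2, 41.2]), 42.45)
 plate 443 ((574.4711303710938, 125.0126724243164), (115.32633209228516, 116.98399353027344), 72.19458770751953) 0.16567883873233402
 cup (array([576.8, 127.2]), array([204.6, 202.7]), 7.1) 0.1598221655322999
 orange [[0.5891, 0.13, 0.219], [0.5925, 0.1298, 0.2181]] [(280, 141), (281, 141)]
 red [nan nan nan] 0<stdin>:12: RuntimeWarning: Mean of empty slice.
  ret = um.true_divide(
```

>>> move_arm(motion="0 -1 -1 -0.4 0;0 -1 -1 -0.4 0;0 -1 -1 -0.4 0;0 -1 -1 -0.4 0;0 -1 -1 -0.4 0;0 -1 -1 -0.4 0;0 -1 -1 -0.4 0;0 -1 -1 -0.4 0")

```text
time: 0.77
position: [0.3343, 0.3286, 0.3122]
tool_rot: [0.173, 0.985, -0.0, 0.002]
ft_force: [0.9, 1.1, -1.4]
grip_width: 0.046
grip_force: 0.0
```

>>> move_arm(motion="0 -1 -1 0 0;0 -1 -1 0 0;0 -1 -1 0 0;0 -1 -1 0 0;0 -1 -1 0 0;0 -1 -1 0 0;0 -1 -1 0 0;0 -1 -1 0 0")

```text
time: 1.43
position: [0.4556, 0.0729, 0.3104]
tool_rot: [0.173, 0.985, -0.001, 0.001]
ft_force: [0.7, 0.4, 0.9]
grip_width: 0.0438
grip_force: 0.0
```

```bash
cat >>h.py <<'E'
def go(x,y,z,yaw):
    "remaining shift (tool axes, 1=0.2 m) and turn (1=pi) to TCP x,y,z with the closing line (tool y) at yaw deg (mod 180)"
    o=robot.get_obs();M=R.from_quat(o["tool_rot"]).as_matrix()
    c=np.degrees(np.arctan2(M[1,1],M[0,1]));t=(c-yaw+90)%180-90
    print("t",round(o["time"],2),"pos",o["position"].round(4),"yaw",round(c,2),"tilt",M[:2,2].round(4),"q6",o["q"][5].round(2),"| shift",(M.T@(np.array([x,y,z])-o["position"])/.2).round(4),"turn",round(t/180,4),"| F",o["ft_force"].round(2),"w",round(o["grip_width"],4),"g",round(o["grip_force"],2))
E
python3 - <<'E'
from h import *
go(.591,-.2015,.2,7.3)
# sleeve pointer
for uv,z in(((513,205),.218),((495,155),.218),((534,128),.166),((402,257),.166),((526,245),.166)):
    uv=(np.array(uv)+.5)/4.8-.5+[90,88]; W=onplane("top",uv,z)[0]; d=W[:2]-[.579,.128]; print(uv.round(1),W.round(4),'cw angle from +y dryer',round((97.1-np.degrees(np.arctan2(d[1],d[0])))/20,2))
E
```

```text
t 1.43 pos [0.4556 0.0729 0.3104] yaw 70.02 tilt [ 0.0026 -0.0025] q6 -1.3 | shift [-1.103  -1.0572  0.557 ] turn 0.3485 | F [0.65 0.42 0.87] w 0.0438 g 0.0
[196.5 130.3] [0.5791 0.1258 0.218 ] cw angle from +y dryer 9.25
[192.7 119.9] [0.6027 0.1345 0.218 ] cw angle from +y dryer 4.09
[200.9 114.3] [0.6371 0.1249 0.166 ] cw angle from +y dryer 5.01
[173.4 141.1] [0.5725 0.1852 0.166 ] cw angle from +y dryer 0.03
[199.2 138.6] [0.5786 0.1272 0.166 ] cw angle from +y dryer 10.62
```

>>> move_arm(motion="0 -1 -1 0.3 0.35;0 -1 -1 0.3 0.35;0 -1 -1 0.3 0.35;0 -1 -1 0.3 0.35;0 -1 -1 0.3 0.35;0 -1 -1 0.3 0.35;0 -1 -1 0.3 0.35;0 -1 -1 0.3 0.35;0 -1 -1 0.3 0.35;0 -1 -1 0.3 0.35;0 -1 -1 0.3 0.35;0 -1 -1 0.3 0.35")

```text
time: 2.43
position: [0.5734, -0.177, 0.2504]
tool_rot: [0.659, 0.752, 0.0, -0.0]
ft_force: [-0.3, 0.2, -0.5]
grip_width: 0.0434
grip_force: 0.0
```

```bash
python3 - <<'E'
from h import *
go(.591,-.2015,.1,7.3)
E
```

```text
t 2.43 pos [ 0.5734 -0.177   0.2504] yaw 7.54 tilt [-0.0005  0.0005] q6 -0.62 | shift [-0.1336  0.0715  0.7518] turn 0.0014 | F [-0.27  0.16 -0.5 ] w 0.0434 g 0.0
```

>>> move_arm(motion="0 -0.134 0.0715 0.4 0.0014;0 -0.134 0.0715 0.4 0.0014;0 -0.134 0.0715 0.75 0.0014;0 -0.134 0.0715 0.75 0.0014;0 -0.134 0.0715 0.75 0.0014;0 -0.134 0.0715 0.75 0.0014;0 -0.134 0.0715 0.75 0.0014;0 -0.134 0.0715 0.75 0.0014")

```text
time: 3.1
position: [0.593, -0.2034, 0.1035]
tool_rot: [0.662, 0.75, 0.001, 0.003]
ft_force: [0.3, 0.2, -0.5]
grip_width: 0.0435
grip_force: 0.0
```

```bash
python3 - <<'E'
from h import *
go(.591,-.2015,.026,7.3)
for n in("top","side"):
    p,d=robot.camera(n)
    c=(p[100:220,280:400] if n=="top" else p[180:310,310:460])
    cv2.imwrite(f"pics/{n}1.png",cv2.resize(c[:,:,::-1],None,fx=4,fy=4,interpolation=cv2.INTER_CUBIC))
a,b=cv2.imread("pics/top1.png"),cv2.imread("pics/side1.png");h=min(len(a),len(b))
m=np.hstack([cv2.resize(a,(390,390)),cv2.resize(b,(410,355))[:355] if 0 else cv2.resize(b,(410,390))]);cv2.imwrite("pics/m1.png",m)
E
```

```text
t 3.1 pos [ 0.593  -0.2034  0.1035] yaw 7.17 tilt [ 0.0049 -0.0027] q6 -0.63 | shift [ 0.0122 -0.0106  0.3877] turn -0.0007 | F [ 0.28  0.23 -0.46] w 0.0435 g 0.0
```

View pics/m1.png

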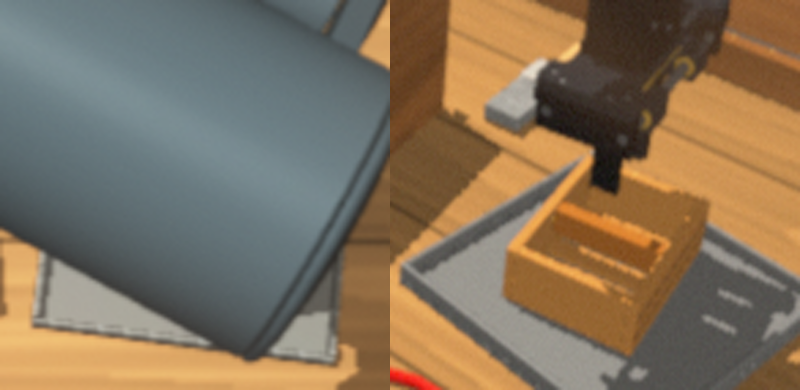

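The arm hides the box in the top view. In the side view (right half) a finger at about (605,170) is above the box, the bar runs from (555,210) to (655,255), and the closing line crosses it. I'll descend in steps.

>>> move_arm(motion="0 0.005 -0.005 0.15 0;0 0.005 -0.005 0.25 0;0 0.005 -0.005 0.32 0;0 0.005 -0.005 0.36 0;0 0.005 -0.005 0.38 0;0 0.005 -0.005 0.38 0;0 0.005 -0.005 0.38 0;0 0.005 -0.005 0.38 0")

```text
time: 3.87
position: [0.5909, -0.2025, 0.0259]
tool_rot: [0.662, 0.75, 0.0, 0.001]
ft_force: [0.4, -0.5, -0.3]
grip_width: 0.0437
grip_force: 0.0
```

```bash
python3 - <<'E'
from h import *
go(.591,-.2015,.026,7.3)
E
```

```text
t 3.87 pos [ 0.5909 -0.2025  0.0259] yaw 7.11 tilt [ 0.0022 -0.0012] q6 -0.63 | shift [ 0.0049  0.0013 -0.0007] turn -0.0011 | F [ 0.41 -0.5  -0.28] w 0.0437 g 0.0
```

Good, closing on the bar.

>>> move_arm(motion="-1 0 0 0 0;-1 0 0 0 0;-1 0 0 0 0;-1 0 0 0 0;-1 0 0 0 0;-1 0 0 0 0;-1 0 0 0 0;-1 0 0 0 0", newtons=30)

```text
time: 4.53
position: [0.5903, -0.2021, 0.0247]
tool_rot: [0.662, 0.75, 0.0, 0.0]
ft_force: [0.7, 0.4, 1.1]
grip_width: 0.0138
grip_force: 30.0
```

>>> move_arm(motion="-1 0 0 -0.05 0;-1 0 0 -0.1 0;-1 0 0 -0.2 0;-1 0 0 -0.4 0;-1 0 0 -0.6 0;-1 0 0 -0.8 0;-1 0 0 -1 0;-1 0 0 -1 0;-1 0 0 -1 0;-1 0 0 -1 0")

```text
time: 5.37
position: [0.5888, -0.2014, 0.2244]
tool_rot: [0.662, 0.75, -0.0, -0.001]
ft_force: [0.3, -0.1, -4.0]
grip_width: 0.0138
grip_force: 30.0
```

```bash
python3 - <<'E'
from h import *
go(.558,.3155,.28,4.5)
E
```

```text
t 5.37 pos [ 0.5888 -0.2014  0.2244] yaw 7.11 tilt [-0.0017  0.0008] q6 -0.63 | shift [ 2.5838  0.1667 -0.2757] turn 0.0145 | F [ 0.31 -0.14 -4.05] w 0.0138 g 29.99
```

>>> move_arm(motion="-1 0 0 -0.32 0;-1 0 0 -0.32 0;-1 0.15 0 -0.32 0;-1 0.35 0.05 -0.32 0.0145;-1 0.55 0.05 -0.32 0.0145;-1 0.75 0.05 -0.32 0.0145;-1 0.9 0.05 -0.32 0.0145;-1 1 0.05 -0.32 0.0145;-1 1 0.05 -0.32 0.0145")

```text
time: 6.12
position: [0.5719, 0.0027, 0.2856]
tool_rot: [0.677, 0.736, -0.001, -0.004]
ft_force: [-0.7, -1.0, -3.6]
grip_width: 0.0136
grip_force: 30.0
```

>>> move_arm(motion="-1 0.15 0 0 0;-1 0.35 0.05 0 0;-1 0.55 0.05 0 0;-1 0.75 0.05 0 0;-1 0.9 0.05 0 0;-1 1 0.05 0 0;-1 1 0.05 0 0;-1 1 0.05 0 0")

```text
time: 6.78
position: [0.5682, 0.1981, 0.2861]
tool_rot: [0.678, 0.735, -0.002, -0.001]
ft_force: [0.5, 0.3, -3.3]
grip_width: 0.0136
grip_force: 30.0
```

```bash
python3 - <<'E'
from h import *
go(.558,.3155,.28,4.5)
E
```

```text
t 6.78 pos [0.5682 0.1981 0.2861] yaw 4.62 tilt [-0.0047 -0.0017] q6 0.07 | shift [ 0.5893 -0.0033  0.03  ] turn 0.0007 | F [ 0.52  0.26 -3.26] w 0.0136 g 29.99
```

>>> move_arm(motion="-1 0.15 0 0.03 0;-1 0.35 0 0.03 0;-1 0.5 -0.003 0.03 0.0007;-1 0.59 -0.003 0.1 0.0007;-1 0.59 -0.003 0.25 0.0007;-1 0.59 -0.003 0.4 0.0007;-1 0.59 -0.003 0.55 0.0007;-1 0.59 -0.003 0.65 0.0007;-1 0.59 -0.003 0.65 0.0007;-1 0.59 -0.003 0.65 0.0007;-1 0.59 -0.003 0.65 0.0007")

```text
time: 7.7
position: [0.561, 0.3146, 0.1593]
tool_rot: [0.68, 0.733, 0.001, 0.0]
ft_force: [0.5, 0.1, -2.8]
grip_width: 0.0137
grip_force: 30.0
```

```bash
python3 - <<'E'
from h import *
go(.558,.3155,.155,4.5)
ims=[]
for n,(r0,r1,c0,c1) in(("top",(110,210,80,180)),("side",(120,220,160,260))):
    p,d=robot.camera(n); np.save(f"pics/{n}2.npy",d); cv2.imwrite(f"pics/{n}2.png",p[:,:,::-1])
    ims.append(cv2.resize(p[r0:r1,c0:c1,::-1],(400,400),interpolation=cv2.INTER_CUBIC))
cv2.imwrite("pics/m2.png",np.hstack(ims))
E
```

```text
t 7.7 pos [0.561  0.3146 0.1593] yaw 4.29 tilt [0.0016 0.0003] q6 0.26 | shift [ 0.0054 -0.0145  0.0215] turn -0.0012 | F [ 0.48  0.12 -2.82] w 0.0137 g 29.99
```

View pics/m2.png

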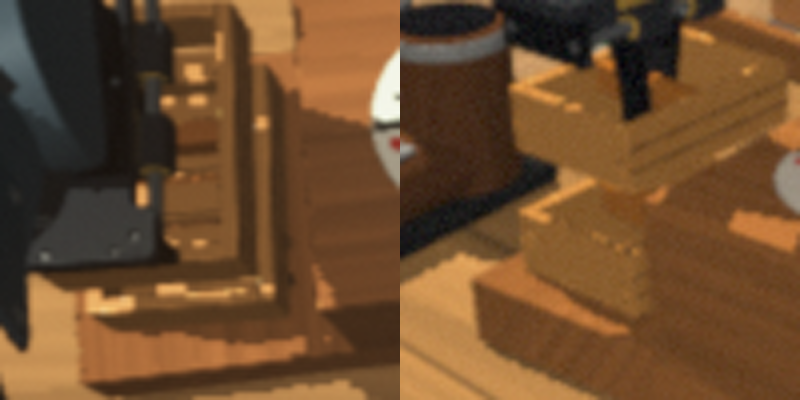

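Left half (top view): the held box's near-right corner is at about (245,265) in the crop, above the lower box's corner at (278,300). Right half (side view): the held box is level above the lower box, roughly aligned. I'll measure the offset from depth.

```bash
python3 - <<'E'
from h import *
a=np.radians(4.5);B=np.array([[np.cos(a),np.sin(a)],[-np.sin(a),np.cos(a)]]);c=np.array([.558,.3155])
def rep(tag,C,lo,hi):
    P=C.reshape(-1,3);P=P[(P[:,2]>lo)&(P[:,2]<hi)];q=(P[:,:2]-c)@B.T*1000
    q=q[(abs(q[:,0])<95)&(abs(q[:,1])<75)]
    out=[]
    for ax in(0,1):
        # per-bin min and max edge along the other axis
        o=q[:,1-ax];b=np.floor(o/8)
        for f in(np.min,np.max):
            e=np.array([[o[b==k].mean(),f(q[b==k,ax])] for k in np.unique(b) if (b==k).sum()>2])
            m=np.median(e[:,1]);k=e[abs(e[:,1]-m)<5];s=np.polyfit(*k.T,1) if len(k)>3 else [0,0]
            out.append(("xy"[ax]+f.__name__[-3:],round(float(m),1),len(k),round(float(np.degrees(s[0])),1)))
    print(tag,len(q),out)
for n in("top","side"):
    C0=cloud(n,np.load(f"pics/{n}0.npy"));C2=cloud(n,np.load(f"pics/{n}2.npy"))
    rep(n+" low before",C0,.085,.102);rep(n+" low now",C2,.07,.102);rep(n+" held rim",C2,.176,.192);rep(n+" held wall",C2,.145,.192)
D=cloud("side",np.load("pics/side2.npy")).reshape(-1,3);q=(D[:,:2]-c)@B.T;m=(abs(q[:,0])<.08)&(abs(q[:,1])<.06)&(D[:,2]>.1)&(D[:,2]<.2);print(np.histogram(D[m,2],np.arange(.1,.2,.004)))
E
```

```text
top low before 1195 [('xmin', -73.5, 15, 0.9), ('xmax', 76.1, 14, 0.8), ('ymin', -53.9, 20, -0.3), ('ymax', 55.6, 20, -0.7)]
top low now 720 [('xmin', -73.9, 15, 0.5), ('xmax', 67.9, 6, -0.5), ('ymin', -53.9, 20, -0.3), ('ymax', -45.3, 13, -0.3)]
top held rim 559 [('xmin', -71.9, 10, 0.8), ('xmax', 77.1, 7, 3.0), ('ymin', -56.6, 20, -0.4), ('ymax', -47.8, 12, -0.2)]
top held wall 1332 [('xmin', -72.2, 14, 0.4), ('xmax', 69.6, 1, 0.0), ('ymin', -56.9, 20, -0.3), ('ymax', -8.5, 8, -2.6)]
side low before 419 [('xmin', -77.4, 15, 1.0), ('xmax', -2.0, 1, 0.0), ('ymin', 44.0, 11, -0.2), ('ymax', 55.3, 18, -0.9)]
side low now 541 [('xmin', -77.8, 15, 0.8), ('xmax', -23.1, 1, 0.0), ('ymin', 13.4, 2, 0.0), ('ymax', 55.7, 9, -1.7)]
side held rim 666 [('xmin', -75.6, 15, -0.3), ('xmax', 73.3, 14, 0.5), ('ymin', -58.0, 20, 0.2), ('ymax', 46.7, 6, 0.6)]
side held wall 1698 [('xmin', -76.1, 15, -0.0), ('xmax', 73.3, 14, -0.8), ('ymin', -58.9, 20, 0.5), ('ymax', 48.1, 9, -1.7)]
(array([  0,   0,   0,   0,   0,   0,   0,   0,   0,   4,  72, 101, 120,
       116, 126, 133, 146, 154, 157, 172, 213, 261,  20,  26]), array([0.1  , 0.104, 0.108, 0.112, 0.116, 0.12 , 0.124, 0.128, 0.132,
       0.136, 0.14 , 0.144, 0.148, 0.152, 0.156, 0.16 , 0.164, 0.168,
       0.172, 0.176, 0.18 , 0.184, 0.188, 0.192, 0.196]))
```

>>> move_arm(motion="-1 0.0145 -0.009 0.04 0;-1 0.0145 -0.009 0.08 0;-1 0.0145 -0.009 0.12 0;-1 0.0145 -0.009 0.15 0;-1 0.0145 -0.009 0.17 0;-1 0.0145 -0.009 0.17 0;-1 0.0145 -0.009 0.17 0;-1 0.0145 -0.009 0.17 0")

```text
time: 8.47
position: [0.5578, 0.3183, 0.1246]
tool_rot: [0.68, 0.734, 0.0, 0.0]
ft_force: [-0.2, 0.4, -3.6]
grip_width: 0.0139
grip_force: 30.0
```

```bash
python3 - <<'E'
from h import *
go(.559,.3173,.1147,4.3)
E
```

```text
t 8.47 pos [0.5578 0.3183 0.1246] yaw 4.37 tilt [0.0004 0.0001] q6 0.27 | shift [-0.0053  0.0055  0.0496] turn 0.0004 | F [-0.2   0.38 -3.56] w 0.0139 g 29.99
```

```bash
python3 - <<'E'
from h import *
a=np.radians(4.3);B=np.array([[np.cos(a),np.sin(a)],[-np.sin(a),np.cos(a)]]);c=np.array([.558,.3155])
def rep(tag,C,lo,hi):
    P=C.reshape(-1,3);P=P[(P[:,2]>lo)&(P[:,2]<hi)];q=(P[:,:2]-c)@B.T*1000
    q=q[(abs(q[:,0])<95)&(abs(q[:,1])<75)]
    r=[]
    for ax in(0,1):
        o=q[:,1-ax];b=np.floor(o/8);e=np.array([q[b==k,ax].min() for k in np.unique(b) if (b==k).sum()>2]);r.append(round(float(np.median(e)),1))
    print(tag,len(q),'xmin,ymin',r)
for n in("top","side"):
    p,d=robot.camera(n);cv2.imwrite(f"pics/{n}3.png",p[:,:,::-1]);C=cloud(n,d)
    rep(n+" low",cloud(n,np.load(f"pics/{n}0.npy")),.085,.102);rep(n+" low now",C,.06,.096);rep(n+" held",C,.142,.158)
go(.559,.3173,.1147,4.3)
E
```

```text
top low 1195 xmin,ymin [-73.6, -53.8]
top low now 494 xmin,ymin [-74.0, -54.3]
top held 505 xmin,ymin [-74.7, -52.5]
side low 419 xmin,ymin [-77.5, 44.1]
side low now 429 xmin,ymin [-78.7, -3.7]
side held 590 xmin,ymin [-78.5, -54.1]
t 8.57 pos [0.5579 0.3183 0.125 ] yaw 4.37 tilt [0.0009 0.0003] q6 0.27 | shift [-0.0055  0.0049  0.0513] turn 0.0004 | F [-0.04  0.36 -3.09] w 0.0136 g 29.99
```

>>> move_arm(motion="-1 -0.006 0.005 0.01 0;-1 -0.006 0.005 0.02 0;-1 -0.006 0.005 0.03 0;-1 -0.006 0.005 0.035 0;-1 -0.006 0.005 0.04 0;-1 -0.006 0.005 0.042 0;-1 -0.006 0.005 0.042 0;-1 -0.006 0.005 0.042 0")

```text
time: 9.23
position: [0.5586, 0.3171, 0.1161]
tool_rot: [0.68, 0.734, 0.0, 0.0]
ft_force: [-0.6, -1.7, -3.3]
grip_width: 0.0137
grip_force: 30.0
```

```bash
python3 - <<'E'
from h import *
go(.559,.3173,.1147,4.3)
E
```

```text
t 9.23 pos [0.5586 0.3171 0.1161] yaw 4.37 tilt [ 0. -0.] q6 0.27 | shift [0.0009 0.0018 0.0072] turn 0.0004 | F [-0.59 -1.67 -3.3 ] w 0.0137 g 29.99
```

>>> move_arm(motion="-1 0 0.001 0.002 0;-1 0 0.001 0.004 0;-1 0 0.001 0.005 0;-1 0 0.001 0.006 0;-1 0 0.001 0.006 0")

```text
time: 9.65
position: [0.5588, 0.3171, 0.1149]
tool_rot: [0.68, 0.734, -0.0, -0.0]
ft_force: [-0.6, 0.5, -2.5]
grip_width: 0.0138
grip_force: 30.0
```

>>> move_arm(motion="-1 0 0 0.002 0;-1 0 0 0.004 0;-1 0 0 0.006 0;-1 0 0 0.006 0")

```text
time: 9.98
position: [0.5589, 0.3171, 0.1147]
tool_rot: [0.68, 0.734, 0.0, 0.0]
ft_force: [-1.9, -1.0, 3.9]
grip_width: 0.0137
grip_force: 30.0
```

Contact (+7 N against carrying). Releasing, then straight up.

>>> move_arm(motion="-0.3 0 0 -0.002 0;-0.3 0 0 -0.002 0;-0.3 0 0 -0.002 0;-0.3 0 0 -0.002 0;-0.3 0 0 -0.002 0;-0.3 0 0 -0.002 0")

```text
time: 10.48
position: [0.5589, 0.3171, 0.114]
tool_rot: [0.68, 0.734, 0.0, 0.0]
ft_force: [0.2, -0.5, -0.5]
grip_width: 0.0301
grip_force: 0.0
```

>>> move_arm(motion="-0.3 0 0 -0.05 0;-0.3 0 0 -0.1 0;-0.3 0 0 -0.2 0;-0.3 0 0 -0.4 0;-0.3 0 0 -0.6 0;-0.3 0 0 -0.8 0;-0.3 0 0 -1 0;-0.3 0 0 -1 0;-0.3 0 0 -1 0")

```text
time: 11.23
position: [0.5605, 0.3178, 0.3194]
tool_rot: [0.68, 0.734, 0.004, 0.002]
ft_force: [-0.8, -0.5, -0.5]
grip_width: 0.0304
grip_force: 0.0
```

```bash
python3 - <<'E'
from h import *
go(.5785,.1278,.26,7)
C=cloud("side",robot.camera("side")[1]);p,d=robot.camera("top");T=cloud("top",d)
c=np.array([.559,.3165])
for n,Q in(("top",T),("side",C)):
    P=Q.reshape(-1,3)
    for lo,hi in((.132,.148),(.075,.097)):
        q=P[(P[:,2]>lo)&(P[:,2]<hi)&(abs(P[:,:2]-c)<[.095,.075]).all(1)];print(n,lo,len(q),rect(q),q[:,2].mean())
cv2.imwrite("pics/top4.png",cv2.resize(p[88:213,90:255,::-1],None,fx=4.8,fy=4.8,interpolation=cv2.INTER_CUBIC))
E
```

```text
t 11.23 pos [0.5605 0.3178 0.3194] yaw 4.38 tilt [0.0093 0.0033] q6 0.27 | shift [-0.9548  0.0142  0.2948] turn -0.0146 | F [-0.75 -0.46 -0.46] w 0.0304 g 0.0
top 0.132 1216 (array([559.6, 316.8]), array([151.9, 111.1]), 4.37) 0.1392203076338198
top 0.075 392 (array([558.1, 316.3]), array([149.9, 110.2]), 4.48) 0.08670292721312199
side 0.132 618 (array([556.9, 316.2]), array([156.9, 112.9]), 4.9) 0.13765889344533475
side 0.075 232 (array([527.4, 309.6]), array([100.3, 112.5]), 0.16) 0.0863975266657057
```

View pics/top4.png

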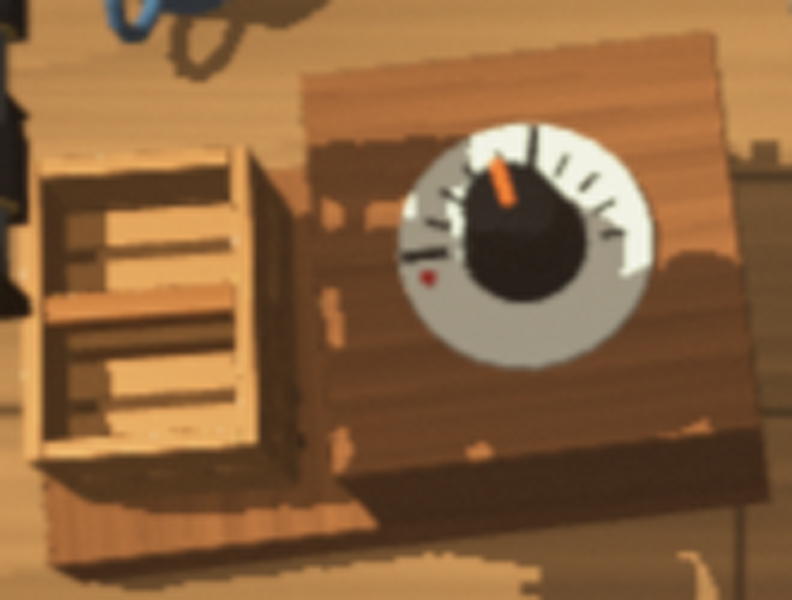

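The boxes are stacked within about 1.5 mm and the rims sit 45 mm apart. In the crop the pointer at (503,180) covers the mark just anticlockwise of the long 5 mark at (534,145), so it is at 4. The sleeve needs a 40° clockwise turn.

>>> move_arm(motion="0.5 -0.2 0.01 0 -0.0146;0.5 -0.4 0.01 0 -0.0146;0.5 -0.6 0.01 0 -0.0146;0.5 -0.8 0.01 0 -0.0146;0.5 -0.955 0.012 0 -0.0146;0.5 -0.957 0.012 0.2 -0.0146;0.5 -0.957 0.012 0.295 -0.0146;0.5 -0.957 0.012 0.295 -0.0146;0.5 -0.957 0.012 0.295 -0.0146;0.5 -0.957 0.012 0.295 -0.0146")

```text
time: 12.17
position: [0.5762, 0.1268, 0.2554]
tool_rot: [0.662, 0.749, 0.0, 0.0]
ft_force: [-0.2, -0.1, 1.0]
grip_width: 0.0652
grip_force: 0.0
```

```bash
python3 - <<'E'
from h import *
go(.578,.1275,.192,7)
E
```

```text
t 12.17 pos [0.5762 0.1268 0.2554] yaw 7.03 tilt [0.0001 0.0001] q6 -0.1 | shift [0.0025 0.0095 0.3169] turn 0.0002 | F [-0.18 -0.06  1.05] w 0.0652 g 0.0
```

>>> move_arm(motion="0.5 0.003 0.009 0.1 0;0.5 0.003 0.009 0.2 0;0.5 0.003 0.009 0.26 0;0.5 0.003 0.009 0.3 0;0.5 0.003 0.009 0.31 0;0.5 0.003 0.009 0.31 0;0.5 0.003 0.009 0.31 0")

```text
time: 12.75
position: [0.5785, 0.1275, 0.1944]
tool_rot: [0.662, 0.749, 0.001, 0.001]
ft_force: [-0.4, 0.4, 0.3]
grip_width: 0.0652
grip_force: 0.0
```

```bash
python3 - <<'E'
from h import *
go(.578,.1275,.192,7)
E
```

```text
t 12.75 pos [0.5785 0.1275 0.1944] yaw 7.02 tilt [0.0025 0.0001] q6 -0.09 | shift [ 0.0001 -0.0024  0.0119] turn 0.0001 | F [-0.4   0.36  0.25] w 0.0652 g 0.0
```

>>> move_arm(motion="-1 0 -0.001 0.006 0;-1 0 -0.001 0.006 0;-1 0 -0.001 0.006 0;-1 0 -0.001 0.006 0;-1 0 -0.001 0.006 0;-1 0 -0.001 0.006 0;-1 0 -0.001 0.006 0", newtons=25)

```text
time: 13.33
position: [0.5791, 0.1274, 0.1925]
tool_rot: [0.663, 0.749, 0.002, 0.001]
ft_force: [5.4, 1.2, -1.1]
grip_width: 0.043
grip_force: 25.0
```

```bash
python3 - <<'E'
from h import *
go(.578,.1275,.192,-33);print(robot.get_obs()["moment"])
E
```

```text
t 13.33 pos [0.5791 0.1274 0.1925] yaw 6.98 tilt [0.004  0.0005] q6 -0.09 | shift [ 0.0013 -0.0054  0.0022] turn 0.2221 | F [ 5.43  1.18 -1.06] w 0.043 g 25.0
[ 0.11922287 -0.70779796 -0.01308458]
```

>>> move_arm(motion="-1 0 0.004 0 0.025;-1 0 0.004 0 0.05;-1 0 0.004 0 0.075;-1 0 0.004 0 0.1;-1 0 0.004 0 0.125;-1 0 0.004 0 0.15;-1 0 0.004 0 0.175;-1 0 0.004 0 0.2;-1 0 0.004 0 0.222;-1 0 0.004 0 0.222;-1 0 0.004 0 0.222")

```text
time: 14.25
position: [0.5801, 0.1274, 0.1925]
tool_rot: [0.879, 0.477, 0.002, 0.001]
ft_force: [5.4, 1.5, -1.3]
grip_width: 0.0435
grip_force: 25.0
```

```bash
python3 - <<'E'
from h import *
go(.578,.1275,.192,-33);print(robot.get_obs()["moment"])
p,d=robot.camera("top")
cv2.imwrite("pics/top5.png",cv2.resize(p[100:180,160:240,::-1],None,fx=6,fy=6,interpolation=cv2.INTER_CUBIC))
E
```

```text
t 14.25 pos [0.5801 0.1274 0.1925] yaw -33.06 tilt [0.0046 0.0006] q6 0.6 | shift [-0.0054 -0.0092  0.0024] turn -0.0003 | F [ 5.44  1.5  -1.26] w 0.0435 g 25.0
[ 0.02402102 -0.79993588 -0.31535667]
```

>>> move_arm(motion="0.5 0 0 0 0;0.5 0 0 0 0;0.5 0 0 0 0;0.5 0 0 0 0;0.5 0 0 0 0;0.5 0 0 0 0")

```text
time: 14.8
position: [0.5776, 0.1274, 0.1918]
tool_rot: [0.879, 0.478, -0.001, -0.0]
ft_force: [-0.1, 0.4, -0.7]
grip_width: 0.0645
grip_force: 0.0
```

>>> move_arm(motion="0.5 0 0 -0.1 0;0.5 0 0 -0.2 0;0.5 0 0 -0.35 0;0.5 0 0 -0.5 0;0.5 -0.3 0 -0.7 0;0.5 -0.6 0 -0.7 0;0.5 -0.8 -0.3 -0.7 0;0.5 -1 -0.6 -0.7 0;0.5 -1 -0.8 -0.7 0;0.5 -1 -0.8 -0.7 0;0.5 -1 -0.8 -0.7 0")

```text
time: 15.72
position: [0.3323, 0.0466, 0.3316]
tool_rot: [0.879, 0.477, -0.001, -0.0]
ft_force: [-0.2, -0.1, 1.1]
grip_width: 0.0657
grip_force: 0.0
```

```bash
python3 - <<'E'
from h import *
p,d=robot.camera("top"); T=cloud("top",d)
cv2.imwrite("pics/top6.png",cv2.resize(p[88:213,90:255,::-1],None,fx=4.8,fy=4.8,interpolation=cv2.INTER_CUBIC))
P=T.reshape(-1,3);c=np.array([.559,.3165])
for lo,hi in((.132,.148),(.075,.097)):
    q=P[(P[:,2]>lo)&(P[:,2]<hi)&(abs(P[:,:2]-c)<[.095,.075]).all(1)];print(len(q),rect(q))
go(.578,.1275,.192,-33)
E
```

```text
1248 (array([559.5, 316.7]), array([151.8, 111.9]), 3.93)
388 (array([558., 317.]), array([149.6, 111.1]), 4.25)
t 15.77 pos [0.323  0.0485 0.3303] yaw -32.89 tilt [-0.0121  0.0015] q6 0.38 | shift [1.0277 0.8636 0.6768] turn 0.0006 | F [-6.47  2.13  0.15] w 0.0652 g 0.0
```

View pics/top6.png

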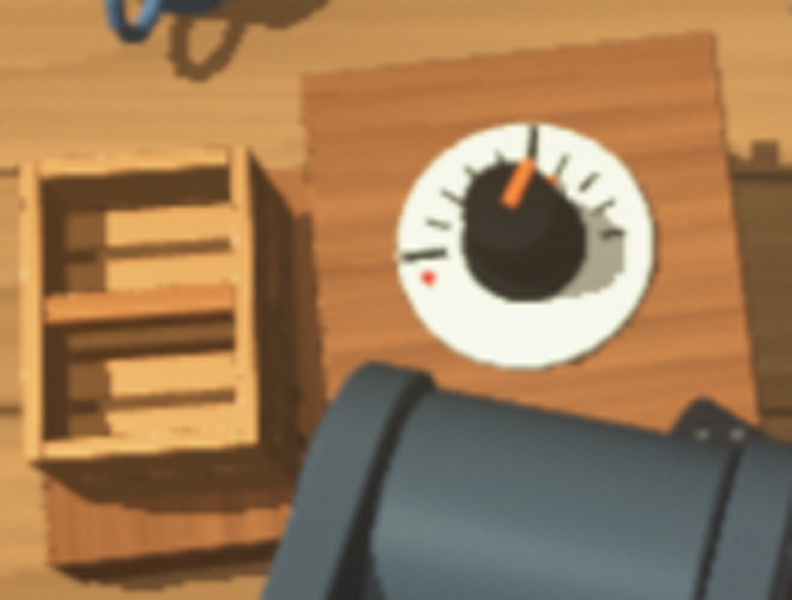

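The orange mark on the flange at (553,180) lines up with the short mark right after the long 5, at (562,165), which is 6. I'll check that numerically and that the arm is clear.

```bash
python3 - <<'E'
from h import *
for a,z in(((553,180),.172),((562,165),.166),((534,128),.166),((528,162),.218)):
    W=onplane("top",(np.array(a)+.5)/4.8-.5+[90,88],z)[0];d=W[:2]-[.579,.128];print(a,round((97.1-np.degrees(np.arctan2(d[1],d[0])))/20,2))
E
```

```text
(553, 180) 6.08
(562, 165) 6.01
(534, 128) 5.01
(528, 162) 5.97
```

>>> move_arm(motion="0.5 0.1 0 -0.1 0;0.5 0.1 0 -0.1 0;0.5 0.1 0 -0.1 0;0.5 0.1 0 -0.1 0;0.5 0.1 0 -0.1 0;0.5 0.1 0 -0.1 0")

```text
time: 16.27
position: [0.3457, 0.0631, 0.3512]
tool_rot: [0.879, 0.477, -0.001, -0.001]
ft_force: [0.4, 0.0, 0.5]
grip_width: 0.0652
grip_force: 0.0
```

```bash
python3 -c "
from rig import robot
print(robot.hand_in())"
```

```text
the job is handed in; nothing more can be done
None
```

I stacked the drying box on the lower box, with centres about 1.5 mm apart and sides parallel in the last camera check, turned the sleeve to 6, let go and handed the job in at about 16 s; the hand-in returned no verdict, and the arm never went near the carabiner or the opener.

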